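# Feed a timber offcut through the flap of the offcut chute

### The job

Push the dark wooden offcut that lies on the chute's grey deck sideways until its long side lies flat against the metal fence, then push it along the fence so that it opens the hanging flap itself, and keep pushing until it tips over and slides down into the box. Only push it gently with the fingers, never grip or lift it, and draw the fingers back without the flap touching them, so that it swings fully shut behind the offcut. Leave the other tools and timber on the bench as they are.

Things in the scene. Friction and masses are not known exactly. Their poses are not given: they have to be found in the camera images.
- chute: Plywood offcut chute, fixed to the bench, 385 mm long. Origin on the bench top (z = 0) below the opening of its flap, half-way across it. Its x axis is the feed direction (from the deck through the flap into the box), y points to the fence side, z up. 'Chute x, y, z' below are in this frame.
- deck (a point): middle of the grey slippery feed deck's top (friction about 0.2), at z = 80 mm. The deck spans chute x = -185 to 0 and y = -115 to +37 mm; no rim except the fence. Axes as the chute's.
- fence (a point): middle of the inner face of the straight metal fence along the deck's +y side, at deck level: chute y = +37 mm, 10 mm thick, 24 mm high over the deck, as long as the deck.
- opening (a point): middle of the opening's sill, at deck level. The opening spans chute y = -37 to +39 mm, 48 mm high, in a plywood face plate whose front is at chute x = -2 mm; the plate closes the deck's end for y below -37 mm. The tops of its lintel and of the box's fixed wire guard are at z = 136 mm or lower.
- ramp_top (a point): upper edge of the slippery 32 degree ramp behind the opening, chute x = +15 mm, at deck level. A part on the deck tips and slides down by itself once its centre is past this edge (the flap resting on it helps). The ramp ends on the box floor, z = 20 mm; box inside 80 mm wide, closed at chute x = 190 mm.
- flap (a joint): Sheet steel flap, 70 mm wide, 43 mm high, 50 g, polished, that hangs from a horizontal pin at chute x = 6 mm, z = 126 mm and closes the opening. 0 = hanging shut; grows as its lower edge swings inward (chute +x) and up, to 1.45 rad; it cannot swing out towards the deck. No spring or latch: it falls shut by its own weight. Less than 1 N opens it.
- flap_edge (a point): middle of the flap's lower edge, 3 mm above the deck when shut
- offcut_mid (a point): centre (half-way up) of the loose offcut of dark timber, 60 x 90 x 20 mm, 70 g, lying flat on the deck: its x axis runs across its 60 mm width, its y axis along its 90 mm length, z up. The length points roughly along the feed direction, at most 0.3 rad askew. Flat against the fence its centre is at chute y = +7 mm.
- tape_measure: yellow tape measure on the bench, 36 x 84 x 65 mm, loose bystander; origin under its middle
- spare_offcut: long light timber offcut on the bench, 40 x 180 x 22 mm, loose bystander; origin under its middle, length along its y
- driver_amber: screwdriver with amber handle on the bench, 25 x 180 x 26 mm, loose bystander; origin under its middle, length along its y
Mind the look-alikes: they are no part of the job. What is shaped like the part that bears offcut_mid but orange is not meant.

How it is judged:
By the outcome, as a careful person would: the job done as asked, in the order asked, and still so for the second after the job is handed in, with the robot touching nothing.
It also fails if it takes over 58 s, if anything falls off the work surface, if the arm or the gripper's body presses on something with over 40 N, if the wrist force passes 120 N, or if a joint passes its speed limit or range.

### The arm

A 7-joint arm with a two-finger parallel gripper is mounted at the origin on a cart in front of the work surface, level with it; the furniture and walls round the work are solid. World frame = base frame: x ahead of the robot, y to its left, z up, the work surface at z = 0. Lengths are in m, angles in rad, forces in N, time in s.
With the tool pointing down it reaches from about 0.4 to 0.85 m from the base axis. Payload 6.9 kg.
Tool frame: the origin (TCP) lies at the very end of the fingers, on their centre line; the grasp point (between the pads) lies 19 mm behind it (arm.grip_depth is the distance from the TCP to the grasp point, in m); x points along the fingers, z is the direction in which the jaws open and shut, and the axes are right-handed (so a half turn about x gives the same grasp; the last joint's range is limited). The gripper opens to 85 mm and grips with 20 to 120 N. Pads are 22 mm wide; open, the fingers measure 114 mm over their backs; the gripper's body (76 mm by 85 mm) begins 54 mm behind the grasp point. The pads swing forward as they close: fully open they stand 13 mm farther back than shut.
Start: joints at [1.379, 0.507, -0.238, 1.5, 0.126, 1.149, -0.155], TCP at [0.183, -0.597, 0.231] pointing down, gripper open.
Joint ranges: [-3.08, 3.08], [-0.24, 2.05], [-1.43, 1.35], [0, 2.5], [-1.52, 4.66], [0.17, 1.96], [-2.89, 2.89]. Speed limits (rad/s): [2.39, 2.39, 3.14, 3.14, 3.14, 3.14, 3.14].

### API

Orientations are given as a rotation vector (axis times angle).
In Python, from plant import arm gives the robot as it stands. The module is installed in compiled form; this text tells all that it offers.
- The arm moves only by the tool step_arm, never from a script. Its argument "motion" is a list of rows, each a list of 7 numbers: the shift along the tool's x, y, z in cm, then the turn, a rotation vector about the tool's x, y, z in rad, then the finger opening in cm, from 0 to 8.54. In form: [[tx, ty, tz, rx, ry, rz, hand], ...]. A call has 1 to 20 rows; each row is the pose to reach, as a shift and turn from the pose commanded when the call began, along the tool's axes at that moment; what a row does not reach only later rows make up. A row lasts 1/12 s, in which the tool goes at most 41.7 mm and 7.16 degrees, less where a joint would pass 70% of its speed; a pose out of reach is approached as far as the arm can. A call with a gripper value outside its range is refused whole. The fingers move at their own pace and stop on an object; "grip_force" is the grip in N (left out, the last holds). Time passes only in rows, so rows that repeat a pose let the fingers close. It gives the time, the measured TCP pose, the force and the opening at its end, in the units of the state.
- arm.sense(): the state, without advancing time (a new reading comes with each control period).
- arm.read_camera(name): name is "scene" or "top" or "wrist"; returns a dict with "color" (400x640x3 uint8, red, green, blue), "fx", "fy", "cx", "cy" (pixels), "rvec" (rotation vector, rad) and "tvec" (3), from world to camera coordinates, as OpenCV has them. Camera axes: x right, y down, z forward; pixel columns grow to the right and rows downward; lengths in m; the calibration is good to about 2 mm. A picture is of the moment at which its call begins. There is no depth.
- arm.close_job(): hands the job in, once; it reports no verdict.
The state is a dict: "t": time; "qpos": joint angles; "dq": joint speeds; "joint_torque": joint torques, N m; "ee_pos": TCP position; "ee_rot": TCP orientation; "force": force on the tool from outside, world axes, zero at the start; "torque": the same for the moment, N m; "gripper_width": opening from 0.0 (shut) to 1.0 (fully open).
Only numpy, scipy, OpenCV 4.12 (cv2) and the standard library are available. Lean on these libraries where they do the work, as an engineer would, in place of code of your own. Each camera call takes 0.05 s, during which the arm holds its last target. There are 200 camera calls.

## Working session

There is one attempt and no reset: what is moved stays moved. The work goes in short steps, Python scripts to look and compute and a tool call to move; the robot and the scene stay as the last step left them, time stands still between calls to the robot, and variables do not carry over. Pictures are saved under pics/ and viewed, about 8 in all and at most 12, crops included, and the job is handed in when it is done.

Besides the shell and the picture viewer there is one more tool, called after "Emit:" by a JSON object that holds its "op" and its "data", one argument or row to a line. step_arm: Moves the arm, as the interface text tells. Its arguments: {"type":"object","properties":{"motion":{"type":"array","items":{"type":"array","items":{"type":"number"}}},"grip_force":{"type":"number"}},"required":["motion"]}

```bash
mkdir -p pics; cat > h.py <<'E'
import numpy as np, cv2
from scipy.spatial.transform import Rotation as R
from plant import arm
def snap(n,f,crop=None,s=1):
    c=arm.read_camera(n); im=c["color"][:,:,::-1]
    np.save(f"pics/{f}.npy",im)
    if crop: x0,y0,x1,y1=crop; im=im[y0:y1,x0:x1]
    if s!=1: im=cv2.resize(im,None,fx=s,fy=s,interpolation=cv2.INTER_CUBIC)
    cv2.imwrite(f"pics/{f}.png",im); return c
def ray(c,uv,z):
    M=R.from_rotvec(c["rvec"]).as_matrix(); t=np.array(c["tvec"])
    o=-M.T@t; d=M.T@np.array([(uv[0]-c["cx"])/c["fx"],(uv[1]-c["cy"])/c["fy"],1])
    return o+d*(z-o[2])/d[2]
def proj(c,p):
    M=R.from_rotvec(c["rvec"]).as_matrix(); q=M@np.array(p)+np.array(c["tvec"])
    return np.array([c["fx"]*q[0]/q[2]+c["cx"],c["fy"]*q[1]/q[2]+c["cy"]])
E
python3 - <<'E'
from h import *
s=arm.sense()
for k in ("t","ee_pos","ee_rot","force","gripper_width"): print(k,s[k])
print(R.from_rotvec(s["ee_rot"]).as_matrix().round(3))
snap("top","top1"); snap("scene","scene1")
E
```

```text
t 0.0
ee_pos [ 0.18316366 -0.59704354  0.2303988 ]
ee_rot [ 0.98816387  1.3370035  -0.98638649]
force [ 1.17914097  1.27354451 -0.00616961]
gripper_width 1.0033505528788356
[[-0.001  0.956  0.293]
 [ 0.002  0.293 -0.956]
 [-1.    -0.    -0.002]]
```

View pics/top1.png

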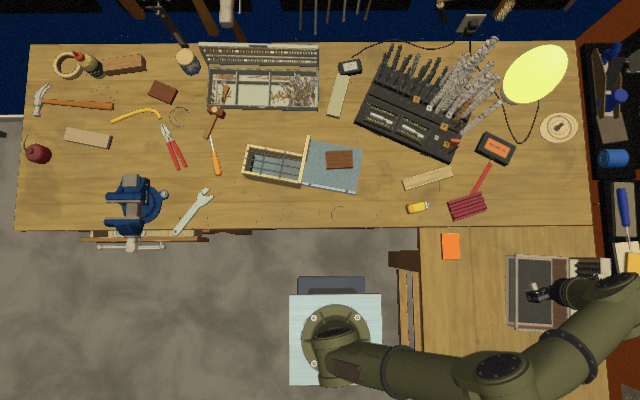

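View pics/scene1.png

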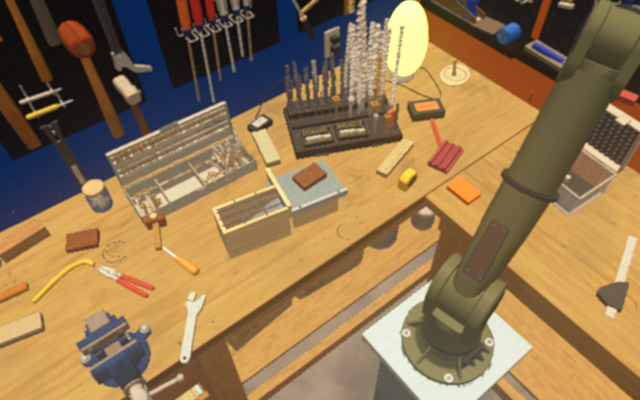

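```bash
python3 - <<'E'
from h import *
c=snap("top","top2",(230,125,380,205),5)
for uv in [(337,333),(320,200),(245,160),(360,160)]: print(uv,ray(c,uv,0.08))
print(c["fx"],c["cx"],c["cy"])
c=snap("scene","scene2",(200,140,360,260),5)
E
```

```text
(337, 333) [ 0.03260283 -0.00237192  0.08      ]
(320, 200) [0.4667684  0.04904634 0.08      ]
(245, 160) [0.60686047 0.30404261 0.08      ]
(360, 160) [ 0.60323463 -0.08885037  0.08      ]
429.4803279038902 325.64733586490104 193.69775009300156
```

View pics/top2.png

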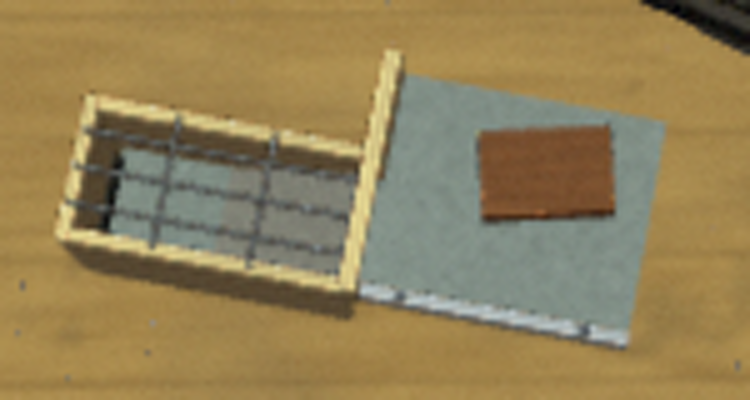

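View pics/scene2.png

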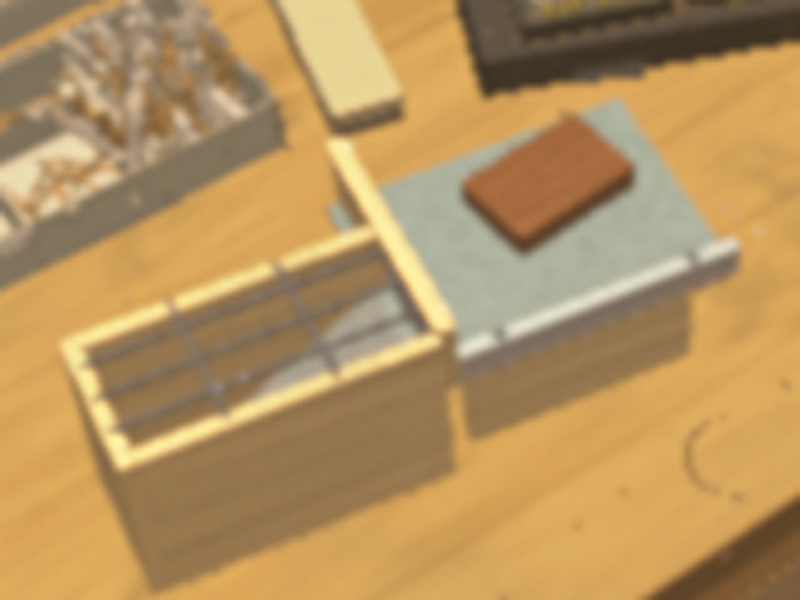

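```bash
cat >> h.py <<'E'
def fit(c,P,U):
    from scipy.optimize import least_squares
    def T(v,p): 
        a,b=np.cos(v[2]),np.sin(v[2]); return [v[0]+a*p[0]-b*p[1],v[1]+b*p[0]+a*p[1],p[2]]
    r=least_squares(lambda v:np.concatenate([proj(c,T(v,p))-u for p,u in zip(P,U)]),[0.6,0.1,1.7])
    return r.x,r.fun.round(2)
E
python3 - <<'E'
from h import *
c=arm.read_camera("top")
px=lambda L:[np.array(u)/5+[230-.4,125-.4] for u in L]
P=[(-.185,-.115,.08),(-.185,.047,.104),(-.185,.037,.104),(-.002,.047,.104)]
v,e=fit(c,P,px([(665,122),(628,347),(632,328),(357,297)]))
print(v,e)
h,l=.03,.045
w,e=fit(c,[(l,-h,.1),(-l,-h,.1),(-l,h,.1),(l,h,.1)],px([(478,131),(609,126),(614,213),(483,220)]))
print(w,e)
Rm=np.array([[np.cos(v[2]),-np.sin(v[2])],[np.sin(v[2]),np.cos(v[2])]])
print("offcut in chute",(Rm.T@(w[:2]-v[:2])).round(4),w[2]-v[2])
E
```

```text
[0.56459387 0.10441371 1.38220417] [ 0.07 -0.34  0.04 -0.29 -0.26  0.59  0.15  0.03]
[ 0.60271614 -0.01566589  1.60966365] [-0.16  0.22  0.22 -0.03  0.24 -0.03 -0.29 -0.16]
offcut in chute [-0.1108 -0.06  ] 0.22745947651548581
```

```bash
cat >> h.py <<'E'
V=np.array([0.56459,0.10441,1.38220])
CR=R.from_euler("z",V[2])
def toworld(p): return CR.apply(p)+[V[0],V[1],0]
def tochute(p): return CR.inv().apply(np.array(p)-[V[0],V[1],0])
GOAL=R.from_matrix(np.column_stack([[0,0,-1],-CR.apply([0,1,0]),-CR.apply([1,0,0])]))
def to(p,s=None):
    s=s or arm.sense(); r=R.from_rotvec(s["ee_rot"])
    print(np.array(p).round(3),"shift cm",(r.inv().apply(toworld(p)-s["ee_pos"])*100).round(2),"turn",(r.inv()*GOAL).as_rotvec().round(3))
E
python3 - <<'E'
from h import *
s=arm.sense(); print(s["t"],tochute(s["ee_pos"]))
to([-.111,-.127,.28])
E
```

```text
0.25 [-0.76075369  0.24304664  0.23084943]
[-0.111 -0.127  0.28 ] shift cm [ -4.88  63.08 -40.15] turn [ 0.486 -0.001  0.   ]
```

Emit:
{"op": "step_arm", "data": {
  "motion": [
    [-4,0,0,0,0,0,4.5],
    [-7,0,0,0,0,0,4.5],
    [-7,3,-2,0.05,0,0,4.5],
    [-7,6,-4,0.1,0,0,4.5],
    [-7,9,-6,0.15,0,0,4.5],
    [-7,12,-8,0.2,0,0,4.5],
    [-7,15,-10,0.2,0,0,4.5],
    [-7,18,-12,0.2,0,0,4.5],
    [-7,21,-14,0.25,0,0,4.5],
    [-7,24,-16,0.25,0,0,4.5],
    [-7,27,-18,0.3,0,0,4.5],
    [-7,30,-20,0.3,0,0,4.5],
    [-7,33,-22,0.35,0,0,4.5],
    [-7,36,-24,0.35,0,0,4.5],
    [-7,39,-26,0.4,0,0,4.5],
    [-7,42,-28,0.4,0,0,4.5],
    [-7,45,-30,0.45,0,0,4.5],
    [-7,48,-32,0.486,0,0,4.5],
    [-7,51,-34,0.486,0,0,4.5],
    [-7,54,-36,0.486,0,0,4.5]
  ]
}}

```text
t: 1.92
ee_pos: [0.5948, -0.0934, 0.3013]
ee_rot: [1.347, 1.114, -1.347]
force: [0.3, -0.2, 0.0]
gripper_width: 0.525
```

```bash
python3 - <<'E'
from h import *
s=arm.sense(); print(s["t"],tochute(s["ee_pos"]),s["qpos"])
to([-.111,-.127,.2])
to([-.111,-.127,.085])
E
```

```text
1.9167 [-0.18862365 -0.06672279  0.30126475] [ 0.32607117  0.43320899 -0.33764781  1.44179336  0.14537835  1.29125438
 -1.78216671]
[-0.111 -0.127  0.2  ] shift cm [10.12  6.03 -7.76] turn [0. 0. 0.]
[-0.111 -0.127  0.085] shift cm [21.62  6.03 -7.77] turn [0. 0. 0.]
```

Move over the start point, stop high, and take a wrist/top look to verify the alignment before descending.

Emit:
{"op": "step_arm", "data": {
  "motion": [
    [2,3,-4,0,0,0,4.5],
    [4,6,-7.8,0,0,0,4.5],
    [7,6,-7.8,0,0,0,4.5],
    [10,6,-7.8,0,0,0,4.5],
    [12,6,-7.8,0,0,0,4.5],
    [14,6,-7.8,0,0,0,4.5],
    [14,6,-7.8,0,0,0,4.5]
  ]
}}

```text
t: 2.5
ee_pos: [0.665, -0.0296, 0.1564]
ee_rot: [1.342, 1.12, -1.353]
force: [-0.5, -0.4, 0.5]
gripper_width: 0.529
```

```bash
python3 - <<'E'
from h import *
s=arm.sense(); print(s["t"],tochute(s["ee_pos"]))
c=snap("wrist","wrist1")
for n,p in dict(fence_in_r=(-.185,.037,.104),fence_in_l=(-.005,.037,.104),deckcorner=(-.185,-.115,.08)).items(): print(n,proj(c,toworld(p)).round(0))
a=.2275
for q in [(.045,-.03),(-.045,-.03),(-.045,.03),(.045,.03)]:
    p=[-.1108+np.cos(a)*q[0]-np.sin(a)*q[1],-.06+np.sin(a)*q[0]+np.cos(a)*q[1],.1]; print("off",proj(c,toworld(p)).round(0))
E
```

```text
2.5 [-0.11276595 -0.12375514  0.15637263]
fence_in_r [401. 393.]
fence_in_l [190. 393.]
deckcorner [409. 216.]
off [247. 270.]
off [364. 246.]
off [378. 313.]
off [268. 334.]
```

View pics/wrist1.png

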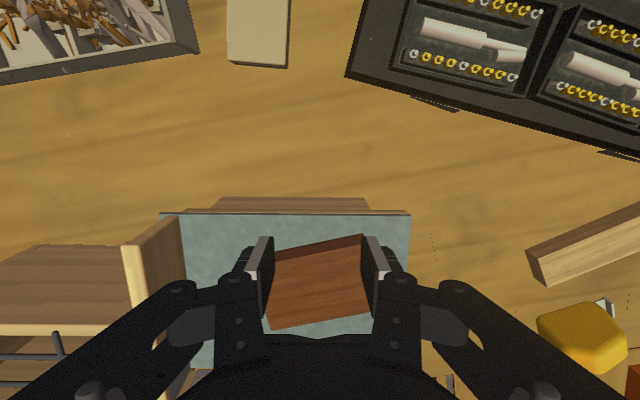

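```bash
python3 - <<'E'
from h import *
s=arm.sense(); print(s["t"],tochute(s["ee_pos"]))
to([-.111,-.127,.085]); to([-.111,-.105,.085]);to([-.111,-.037,.085])
c=arm.read_camera("wrist"); print(proj(c,s["ee_pos"]))
E
```

```text
2.55 [-0.11258249 -0.12484378  0.1590414 ]
[-0.111 -0.127  0.085] shift cm [ 7.4   0.25 -0.16] turn [0.001 0.001 0.005]
[-0.111 -0.105  0.085] shift cm [ 7.41 -1.95 -0.17] turn [0.001 0.001 0.005]
[-0.111 -0.037  0.085] shift cm [ 7.45 -8.75 -0.17] turn [0.001 0.001 0.005]
[316.23639671 250.99871279]
```

Emit:
{"op": "step_arm", "data": {
  "motion": [
    [2,0,0,0,0,0,4.5],
    [4,0,0,0,0,0,4.5],
    [6,0,0,0,0,0,4.5],
    [7,0,0,0,0,0,4.5],
    [7.5,0,0,0,0,0,4.5],
    [7.5,0,0,0,0,0,4.5],
    [7.5,0,0,0,0,0,4.5]
  ]
}}

```text
t: 3.18
ee_pos: [0.6684, -0.0295, 0.0877]
ee_rot: [1.348, 1.113, -1.345]
force: [1.3, -0.2, 0.2]
gripper_width: 0.525
```

```bash
python3 - <<'E'
from h import *
s=arm.sense(); print(s["t"],tochute(s["ee_pos"]),s["force"])
E
```

```text
3.1833 [-0.11206809 -0.12705287  0.08769015] [ 1.27172636 -0.15069068  0.15843298]
```

Emit:
{"op": "step_arm", "data": {
  "motion": [
    [0.2,-0.5,0,0,0,0,4.5],
    [0.2,-0.9,0,0,0,0,4.5],
    [0.2,-1.2,0,0,0,0,4.5],
    [0.2,-1.5,0,0,0,0,4.5],
    [0.2,-1.8,0,0,0,0,4.5],
    [0.2,-2.1,0,0,0,0,4.5],
    [0.2,-2.4,0,0,0,0,4.5],
    [0.2,-2.7,0,0,0,0,4.5],
    [0.2,-3.0,0,0,0,0,4.5],
    [0.2,-3.3,0,0,0,0,4.5],
    [0.2,-3.6,0,0,0,0,4.5],
    [0.2,-3.9,0,0,0,0,4.5],
    [0.2,-4.2,0,0,0,0,4.5],
    [0.2,-4.5,0,0,0,0,4.5],
    [0.2,-4.8,0,0,0,0,4.5],
    [0.2,-5.1,0,0,0,0,4.5],
    [0.2,-5.4,0,0,0,0,4.5],
    [0.2,-5.7,0,0,0,0,4.5],
    [0.2,-6.0,0,0,0,0,4.5],
    [0.2,-6.3,0,0,0,0,4.5]
  ]
}}

```text
t: 4.85
ee_pos: [0.6053, -0.0177, 0.0843]
ee_rot: [1.347, 1.114, -1.347]
force: [0.9, 0.4, 0.1]
gripper_width: 0.527
```

Emit:
{"op": "step_arm", "data": {
  "motion": [
    [0,-0.3,0,0,0,0,4.5],
    [0,-0.6,0,0,0,0,4.5],
    [0,-0.9,0,0,0,0,4.5],
    [0,-1.2,0,0,0,0,4.5],
    [0,-1.5,0,0,0,0,4.5],
    [0,-1.8,0,0,0,0,4.5],
    [0,-2.1,0,0,0,0,4.5],
    [0,-2.3,0,0,0,0,4.5],
    [0,-2.3,0,0,0,0,4.5]
  ]
}}

```text
t: 5.6
ee_pos: [0.5825, -0.0133, 0.0843]
ee_rot: [1.346, 1.115, -1.347]
force: [0.3, -0.4, -0.1]
gripper_width: 0.527
```

```bash
python3 - <<'E'
from h import *
s=arm.sense(); print(s["t"],tochute(s["ee_pos"]),CR.inv().apply(s["force"]))
snap("top","top3",(280,125,380,205),6)
E
```

```text
5.6 [-0.11227554 -0.03965557  0.08430783] [-0.32298324 -0.39695549 -0.08082343]
```

View pics/top3.png

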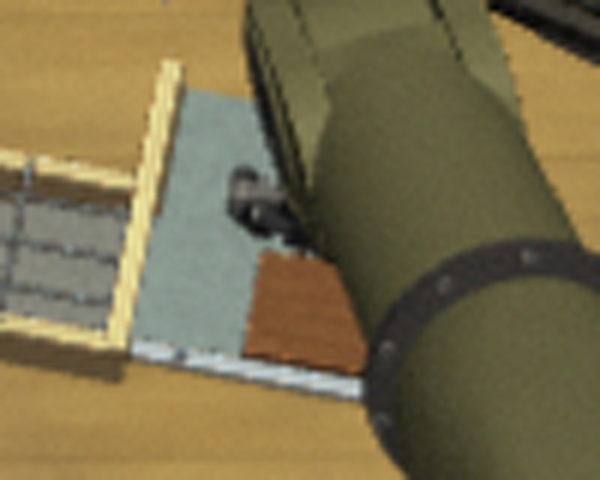

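Emit:
{"op": "step_arm", "data": {
  "motion": [
    [0,-0.1,0,0,0,0,4.5],
    [0,-0.2,0,0,0,0,4.5],
    [0,-0.3,0,0,0,0,4.5],
    [0,-0.4,0,0,0,0,4.5],
    [0,-0.4,0,0,0,0,4.5]
  ]
}}

```text
t: 6.07
ee_pos: [0.5789, -0.0126, 0.0843]
ee_rot: [1.346, 1.114, -1.347]
force: [-0.2, -0.2, 0.1]
gripper_width: 0.529
```

```bash
python3 - <<'E'
from h import *
s=arm.sense(); print(s["t"],tochute(s["ee_pos"]),CR.inv().apply(s["force"]))
E
```

```text
6.0667 [-0.11225814 -0.03597532  0.08429145] [-0.205098    0.11961038  0.12662357]
```

Emit:
{"op": "step_arm", "data": {
  "motion": [
    [0,-0.1,0,0,0,0,4.5],
    [0,-0.2,0,0,0,0,4.5],
    [0,-0.2,0,0,0,0,4.5]
  ]
}}

```text
t: 6.32
ee_pos: [0.5781, -0.0127, 0.0846]
ee_rot: [1.348, 1.112, -1.345]
force: [2.8, -2.4, -0.8]
gripper_width: 0.523
```

```bash
python3 - <<'E'
from h import *
s=arm.sense(); print(s["t"],tochute(s["ee_pos"]),CR.inv().apply(s["force"]))
E
```

```text
6.3167 [-0.11252761 -0.03521835  0.08461614] [-1.85551463 -3.16266711 -0.82431565]
```

Emit:
{"op": "step_arm", "data": {
  "motion": [
    [0,-0.1,0,0,0,0,4.5],
    [0,-0.1,0,0,0,0,4.5],
    [0,0.3,0,0,0,0,4.5],
    [0,1,0,0,0,0,4.5],
    [0,2,0,0,0,0,4.5],
    [-2,2.5,0,0,0,0,4.5],
    [-5,2.5,0,0,0,0,4.5],
    [-8,2.5,0,0,0,0,2],
    [-9,2,3,0,0,0,0],
    [-9,0,6,0,0,0,0],
    [-9,-2,9,0,0,0,0],
    [-9,-3.8,11,0,0,0,0],
    [-9,-3.8,11,0,0,0,0],
    [-9,-3.8,11,0,0,0,0]
  ]
}}

```text
t: 7.48
ee_pos: [0.5182, -0.1144, 0.1744]
ee_rot: [1.348, 1.113, -1.349]
force: [-0.1, 0.8, -0.2]
gripper_width: 0.004
```

```bash
python3 - <<'E'
from h import *
s=arm.sense(); print(s["t"],tochute(s["ee_pos"]),CR.inv().apply(s["force"]),s["gripper_width"])
snap("top","top4",(280,125,380,205),6)
to([-.19,.004,.16]); to([-.19,.004,.086]); to([-.21,.004,.086])
E
```

```text
7.4833 [-0.22364641  0.00454868  0.17438453] [ 0.79990021  0.28310157 -0.1599345 ] 0.004179101261120794
[-0.19   0.004  0.16 ] shift cm [ 1.45 -0.04 -3.21] turn [-0.    -0.001  0.   ]
[-0.19   0.004  0.086] shift cm [ 8.85 -0.04 -3.21] turn [-0.    -0.001  0.   ]
[-0.21   0.004  0.086] shift cm [ 8.85 -0.04 -1.21] turn [-0.    -0.001  0.   ]
```

View pics/top4.png

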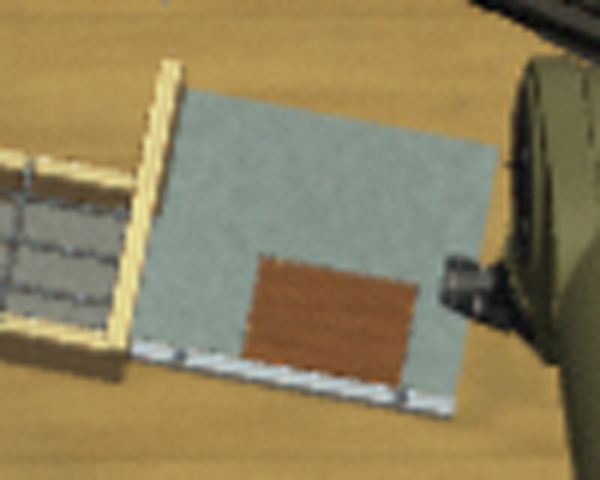

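Emit:
{"op": "step_arm", "data": {
  "motion": [
    [3,0,-0.6,0,0,0,0],
    [6,0,-1.2,0,0,0,0],
    [7.5,0,-1.2,0,0,0,0],
    [8.7,0,-1.2,0,0,0,0],
    [8.7,0,-1.2,0,0,0,0],
    [8.7,0,-1.8,0,0,0,0],
    [8.7,0,-2.5,0,0,0,0],
    [8.7,0,-3.2,0,0,0,0],
    [8.7,0,-3.8,0,0,0,0],
    [8.7,0,-4.2,0,0,0,0],
    [8.7,0,-4.5,0,0,0,0],
    [8.7,0,-4.8,0,0,0,0],
    [8.7,0,-5.1,0,0,0,0],
    [8.7,0,-5.4,0,0,0,0],
    [8.7,0,-5.7,0,0,0,0],
    [8.7,0,-6.0,0,0,0,0],
    [8.7,0,-6.3,0,0,0,0],
    [8.7,0,-6.6,0,0,0,0],
    [8.7,0,-6.9,0,0,0,0],
    [8.7,0,-7.2,0,0,0,0]
  ]
}}

```text
t: 9.2
ee_pos: [0.5327, -0.0422, 0.0873]
ee_rot: [1.347, 1.114, -1.347]
force: [0.6, -0.6, 0.7]
gripper_width: 0.001
```

```bash
python3 - <<'E'
from h import *
s=arm.sense(); print(s["t"],tochute(s["ee_pos"]),CR.inv().apply(s["force"]),s["gripper_width"])
E
```

```text
9.2 [-0.14999175  0.00379737  0.08727383] [-0.45645613 -0.68635331  0.66994967] 0.0005481223688834164
```

Emit:
{"op": "step_arm", "data": {
  "motion": [
    [0,0,-0.3,0,0,0,0],
    [0,0,-0.6,0,0,0,0],
    [0,0,-0.9,0,0,0,0],
    [0,0,-1.2,0,0,0,0],
    [0,0,-1.5,0,0,0,0],
    [0,0,-1.8,0,0,0,0],
    [0,0,-2.1,0,0,0,0],
    [0,0,-2.4,0,0,0,0],
    [0,0,-2.7,0,0,0,0],
    [0,0,-3.0,0,0,0,0],
    [0,0,-3.3,0,0,0,0],
    [0,0,-3.6,0,0,0,0],
    [0,0,-3.9,0,0,0,0],
    [0,0,-4.2,0,0,0,0],
    [0,0,-4.4,0,0,0,0]
  ]
}}

```text
t: 10.45
ee_pos: [0.541, 0.0012, 0.0873]
ee_rot: [1.346, 1.115, -1.346]
force: [-0.5, -0.1, 0.4]
gripper_width: 0.002
```

```bash
python3 - <<'E'
from h import *
s=arm.sense(); print(s["t"],tochute(s["ee_pos"]),CR.inv().apply(s["force"]),s["gripper_width"])
snap("top","top5",(240,125,380,205),5)
E
```

```text
10.45 [-0.10577171  0.00383161  0.08730087] [-0.22341156  0.51293889  0.35220371] 0.0018226412116375409
```

View pics/top5.png

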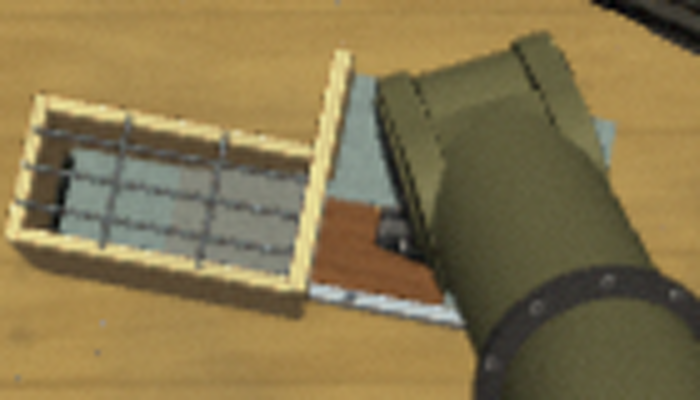

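Emit:
{"op": "step_arm", "data": {
  "motion": [
    [0,0,-0.3,0,0,0,0],
    [0,0,-0.6,0,0,0,0],
    [0,0,-0.9,0,0,0,0],
    [0,0,-1.2,0,0,0,0],
    [0,0,-1.5,0,0,0,0],
    [0,0,-1.8,0,0,0,0],
    [0,0,-2.1,0,0,0,0],
    [0,0,-2.4,0,0,0,0],
    [0,0,-2.7,0,0,0,0],
    [0,0,-3.0,0,0,0,0],
    [0,0,-3.3,0,0,0,0],
    [0,0,-3.6,0,0,0,0],
    [0,0,-3.9,0,0,0,0],
    [0,0,-4.2,0,0,0,0],
    [0,0,-4.5,0,0,0,0],
    [0,0,-4.8,0,0,0,0],
    [0,0,-5.1,0,0,0,0],
    [0,0,-5.4,0,0,0,0],
    [0,0,-5.7,0,0,0,0],
    [0,0,-5.8,0,0,0,0]
  ]
}}

```text
t: 12.17
ee_pos: [0.5519, 0.0585, 0.0873]
ee_rot: [1.346, 1.115, -1.346]
force: [-0.1, 0.4, -0.0]
gripper_width: 0.0
```

```bash
python3 - <<'E'
from h import *
s=arm.sense(); print(s["t"],tochute(s["ee_pos"]),CR.inv().apply(s["force"]),s["gripper_width"])
snap("scene","scene3",(200,140,360,260),5)
E
```

```text
12.1667 [-0.04751559  0.00387169  0.08731773] [ 0.41895578  0.20439136 -0.03061129] 0.00013076690927869716
```

View pics/scene3.png

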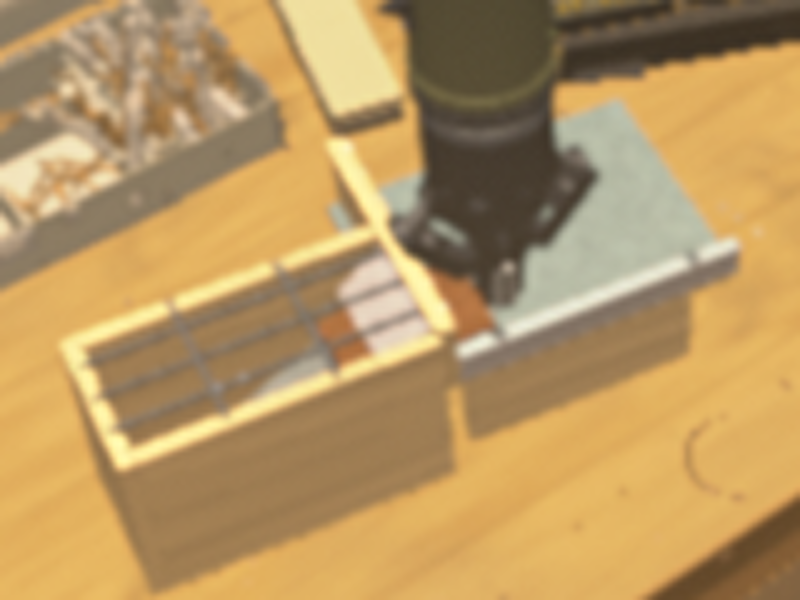

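Emit:
{"op": "step_arm", "data": {
  "motion": [
    [0,0,1,0,0,0,0],
    [0,0,2.5,0,0,0,0],
    [-2,0,4,0,0,0,0],
    [-4,0,5,-0.12,0,0,2],
    [-5,0,5,-0.24,0,0,2],
    [-5,0,5,-0.36,0,0,2],
    [-5,0,5,-0.48,0,0,2],
    [-5,0,5,-0.6,0,0,2],
    [-5,0,5,-0.72,0,0,2],
    [-5,0,5,-0.84,0,0,2],
    [-5,0,5,-0.96,0,0,2],
    [-5,0,5,-1.08,0,0,2],
    [-5,0,5,-1.2,0,0,2],
    [-5,0,5,-1.32,0,0,2],
    [-5,0,5,-1.44,0,0,2],
    [-5,0,5,-1.571,0,0,2],
    [-5,0,5,-1.571,0,0,2],
    [-5,0,5,-1.571,0,0,2]
  ]
}}

```text
t: 13.72
ee_pos: [0.5422, 0.0075, 0.1371]
ee_rot: [0.151, 1.566, -0.151]
force: [-0.2, 0.5, 0.2]
gripper_width: 0.235
```

```bash
python3 - <<'E'
from h import *
s=arm.sense(); print(s["t"],tochute(s["ee_pos"]),CR.inv().apply(s["force"]),s["gripper_width"])
r=R.from_rotvec(s["ee_rot"]); print(CR.inv().apply(r.as_matrix().T).round(2), s["qpos"].round(2) if hasattr(s["qpos"],"round") else s["qpos"])
print("shift to x-.065,y.004,z.087:",r.inv().apply(toworld([-.065,.004,.087])-s["ee_pos"])*100)
snap("top","top6",(240,125,380,205),5)
E
```

```text
13.7167 [-0.09940409  0.00386409  0.13707296] [0.48521466 0.26185728 0.22375691] 0.2346983049088518
[[-0.  0. -1.]
 [ 1. -0. -0.]
 [-0. -1. -0.]] [ 0.43  0.56 -0.76  1.85  0.48  0.93 -0.74]
shift to x-.065,y.004,z.087: [ 5.00681487  3.44105342 -0.02375271]
```

View pics/top6.png

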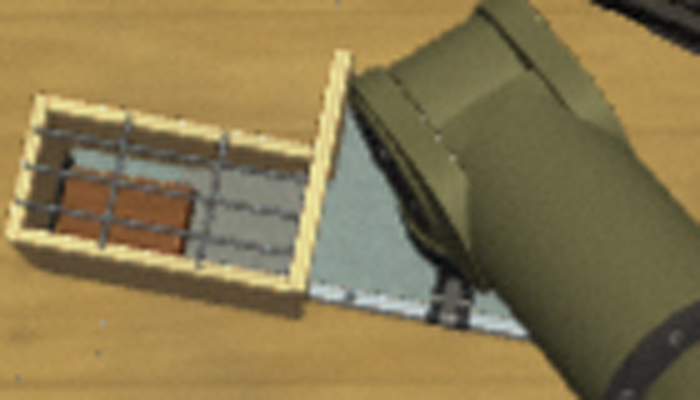

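Emit:
{"op": "step_arm", "data": {
  "motion": [
    [-2,-3,0,0,0,0,2],
    [-5,-6,0,0,0,0,2],
    [-8,-9,0,0,0,0,2],
    [-11,-12,0,0,0,0,2],
    [-12,-15,0,0,0,0,2],
    [-12,-18,0,0,0,0,2],
    [-12,-20,0,0,0,0,2],
    [-12,-20,0,0,0,0,2],
    [-12,-20,0,0,0,0,2],
    [-12,-20,0,0,0,0,2]
  ]
}}

```text
t: 14.6
ee_pos: [0.505, -0.187, 0.2573]
ee_rot: [0.149, 1.566, -0.148]
force: [0.2, 0.4, -0.5]
gripper_width: 0.236
```

```bash
python3 - <<'E'
from h import *
s=arm.sense(); print(s["t"],tochute(s["ee_pos"]),s["force"])
snap("scene","scene4",(200,130,460,260),3)
E
```

```text
14.6 [-0.29741835  0.00386139  0.25732234] [ 0.16565831  0.38051106 -0.50758638]
```

View pics/scene4.png

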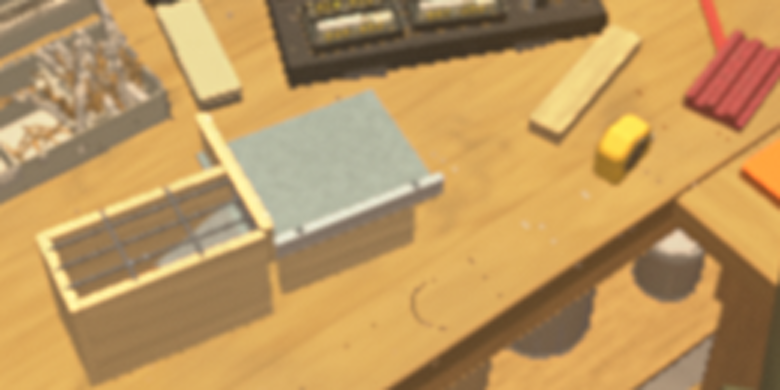

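```bash
python3 - <<'E'
from h import *
a=np.load("pics/scene2.npy").astype(int);b=np.load("pics/scene4.npy").astype(int)
d=abs(a-b).max(2)
print("flap region diff",d[190:212,266:290].max(), "spare/tape",d[135:195,370:420].max())
ys,xs=np.where(d[130:260,200:460]>25); print(np.unique(np.c_[(ys+130)//8*8,(xs+200)//8*8],axis=0).tolist())
arm.close_job()
E
```

```text
flap region diff 11 spare/tape 14
[[128, 376], [160, 304], [160, 312], [160, 320], [168, 288], [168, 296], [168, 304], [168, 312], [168, 320], [176, 288], [176, 296], [176, 304], [176, 312], [176, 320], [184, 296], [184, 304], [184, 312], [216, 248], [216, 456], [224, 456], [232, 456], [240, 456], [248, 448], [248, 456], [256, 440], [256, 448], [256, 456]]
the job is handed in; nothing more can be done
```

The offcut is in the box, the flap has swung shut behind it, and the job is handed in at about 14.6 s of the 58 s allowed.

- **Sideways push:** I pushed it with two half-open fingers until it met the fence at about 3 N. The top view then showed its long side flat against the fence.
- **Push along the fence:** With the fingers closed, I pushed it along the fence so that it opened the flap itself. I stopped when its centre was about at the ramp edge. The fingers never went closer than about 30 mm to the face plate.
- **Tip and slide:** I did not see the moment it tipped. My last picture before drawing back showed it still in the opening. I then drew back, meaning to turn the gripper and push a little more, and found it had already slid down into the box. So it tipped either at the end of the push or just as the fingers left.

**Last checks:**
- The top view showed the offcut lying inside the box.
- The flap area in the final scene picture matches the starting picture.
- The spare offcut and the tape measure look unmoved. I did not check the amber screwdriver by itself, but the comparison showed no unexpected changes around the chute.
- The readings I took never passed about 4 N, and the arm ended well clear of everything.

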